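# Sort the crossover parts into their own trays

## Task

The three crossover parts on the speaker bench each stand in the wrong tray. Rearrange them so that the copper coil stands in the middle of the large round tray, the capacitor in the middle of the small round tray and the block-shaped choke in the middle of the square tray, all upright and let go; the empty cork pad is free for a part to wait on. Leave the white jar and the solder reel where they stand.

Things in the scene. Friction and masses are not known exactly. Their poses are not given: they have to be found in the camera images.
- coil: Air-core coil: copper winding between two black flanges, an upright round drum, 54 mm diameter over the flanges (winding 51 mm), 44 mm high. About 0.2 kg. Origin: centre of its underside, z up. At the start it stands upright in the small round tray.
- capacitor: Capacitor: black upright can with an aluminium top disc, 36 mm diameter, 60 mm high, with two brass screw terminals 5 mm high standing on its top. 0.1 kg. Origin: centre of its underside, z up. At the start it stands upright in the square tray.
- choke: Choke: grey steel block 52 mm (its x) by 40 mm (its y) by 46 mm high, striped with dark laminations along its x, with a copper patch 3 mm high on top. About 0.4 kg. Origin: centre of its underside, z up; yaw is arbitrary. At the start it stands upright in the large round tray.
- tray_large: Large round white tray, fixed: 124 mm outer diameter, floor 4 mm thick, upright lip 3 mm thick that rises to 14 mm above the table. Origin: centre of its underside, on the table. Home of the coil.
- tray_small: Small round white tray, fixed: 86 mm outer diameter (80 mm inside), floor 4 mm thick, lip 3 mm thick up to 14 mm above the table. Origin: centre of its underside. Home of the capacitor.
- tray_square: Square white tray, fixed: 104 mm by 104 mm outside (98 mm inside), floor 4 mm thick, lip 3 mm thick up to 14 mm above the table. Origin: centre of its underside, x and y along its sides. Home of the choke.
- pad: Square cork pad, fixed, 100 mm by 100 mm by 4 mm thick, empty: free for a part to wait on. Origin: centre of its underside, on the table.
- jar: White jar, a bystander: 54 mm diameter, 100 mm high, loose. Origin: centre of its underside. It is the tallest thing among the trays.
- solder_reel: Metal solder reel, a bystander: flanged reel on end, 56 mm diameter, 40 mm high, loose. Origin: centre of its underside.

How it is judged (in metres and radians):
At the end, for the whole second after the job is handed in: Coil in the large round tray, capacitor in the small round tray, choke in the square tray: each upright (within 0.12 rad), standing on the tray's floor, its centre within 15 mm of the tray's centre, and at rest (horizontal distance between coil and tray_large below 0.015 m and angle between each of coil, capacitor, choke's own z axis and vertical below 0.12 rad and z of coil in the frame of tray_large between 0 and 0.009 m and linear speed of each of coil, capacitor, choke below 0.02 m/s and angular speed of each of coil, capacitor, choke below 0.2 rad/s and horizontal distance between capacitor and tray_small below 0.015 m and z of capacitor in the frame of tray_small between 0 and 0.009 m and horizontal distance between choke and tray_square below 0.015 m and z of choke in the frame of tray_square between 0 and 0.009 m); the robot touches nothing.
It fails at once if the white jar shifted by more than 25 mm (distance of jar from where it was at the start of the episode above 0.025 m).
It fails at once if the solder reel shifted by more than 25 mm (distance of solder_reel from where it was at the start of the episode above 0.025 m).
It also fails if it takes over 104 s, if anything falls off the work surface, if the arm or the gripper's body presses on something with over 40 N, if the wrist force passes 120 N, or if a joint passes its speed limit or range.

## Robot

A 6-joint arm with a two-finger parallel gripper is mounted at the origin on the work surface. World frame = base frame: x ahead of the robot, y to its left, z up, the work surface at z = 0. Lengths are in mm, angles in rad, forces in N, time in s.
With the tool pointing down it reaches from about 350 to 800 mm from the base axis. Payload 7.3 kg.
Tool frame: the origin (TCP) lies where the fingers leave the gripper's body, on its centre line; the fingertips stand robot.tip_extent ahead of it and the grasp point (between the pads) lies 54 mm ahead of it (robot.tip_extent is the distance from the TCP to the fingertips, in mm); z points along the fingers, y is the line along which they close (so a half turn about z gives the same grasp; the last joint's range is limited). The gripper opens to 85 mm and grips with 20 to 120 N. Pads are 22 mm wide; open, the fingers measure 114 mm over their backs; the gripper's body (76 mm by 85 mm) begins 54 mm behind the grasp point. The pads swing forward as they close: fully open they stand 13 mm farther back than shut.
Start: joints at [1.11, 0.342, 1.524, -0, 1.275, -0.146], TCP at [162.536, 499.219, 303.922] pointing down, gripper open.
Joint ranges: [-2.53, 2.53], [-0.77, 2.02], [0.04, 2.7], [-1, 4.14], [0.28, 2.66], [-3.11, 3.11]. Speed limits (rad/s): [2.57, 2.57, 3.14, 3.14, 3.14, 3.14].

## Interface

Orientations are given as a unit quaternion [x, y, z, w].
In Python, from workcell import get_obs, vision, finish_job, robot gives the robot as it stands. The module is installed in compiled form; this text tells all that it offers.
- The arm moves only by the tool carry_out, never from a script. Its argument "targets" is a list of rows, each a list of 5 numbers: the opening, from -1 (shut) to 1 (fully open), then the shift along the tool's x, y, z in mm, then the turn about the tool's z in units of 5 degrees (1.0 is 5 degrees). In form: [[fingers, tx, ty, tz, yaw], ...]. A call has 1 to 8 rows; each row shifts and turns the commanded pose from where the row before left it, along the tool's axes as they then stand; what a row does not reach is not made up. A row lasts 1/10 s, in which the tool goes at most 50 mm and 8.59 degrees, less where a joint would pass 70% of its speed; a pose out of reach is approached as far as the arm can. A call with a gripper value outside its range is refused whole. The fingers move at their own pace and stop on an object; "grip_force" is the grip in N (left out, the last holds). Time passes only in rows, so rows that do not move let the fingers close. It gives the time, the measured TCP pose, the force, the opening and the grip force at its end, in the units of the state.
- get_obs(): the state, without advancing time (a new reading comes with each control period).
- vision.get_image(name): name is "scene" or "top"; returns the picture (420x560x3 uint8, blue, green, red); there is no depth.
- vision.get_calibration(name): a dict with "K" (3x3 intrinsics, pixels), "world_from_camera" (4x4, takes a point from camera to world coordinates). Camera axes: x right, y up, looking along -z (the intrinsics and any distortion apply to the point x, -y, -z); pixel columns grow to the right and rows downward; lengths in mm; the calibration is good to about 2 mm. A picture is of the moment at which its call begins. get_calibration takes no time and is no camera call.
- finish_job(): hands the job in; it is judged then, once.
The state is a dict: "time": time; "qpos": joint angles; "joint_vel": joint speeds; "joint_torque": joint torques, N m; "ee_pos": TCP position; "orientation": TCP orientation; "wrist_force": force on the tool from outside, world axes, zero at the start; "moment": the same for the moment, N m; "opening": opening from 0.0 (shut) to 1.0 (fully open); "grasp_force": force on a finger pad.
Only numpy, scipy, OpenCV 4.12 (cv2) and the standard library are available. Lean on these libraries where they do the work, as an engineer would, in place of code of your own. Each camera call takes 0.05 s, during which the arm holds its last target. There are 200 camera calls.

## Working session

There is one attempt and no reset: what is moved stays moved. The work goes in short steps, Python scripts to look and compute and a tool call to move; the robot and the scene stay as the last step left them, time stands still between calls to the robot, and variables do not carry over. Pictures are saved under pics/ and viewed, at most 14 in all, crops included, and the job is handed in when it is done.

Besides the shell and the picture viewer there is one more tool, called after "Call:" as name(argument=value, ...), one argument or row to a line, values as JSON. carry_out: Moves the arm, as the interface text tells. Its arguments: {"type":"object","properties":{"targets":{"type":"array","items":{"type":"array","items":{"type":"number"}}},"grip_force":{"type":"number"}},"required":["targets"]}

```bash
mkdir -p pics; python3 - <<'E'
from workcell import get_obs, vision, robot
import cv2, numpy as np
np.set_printoptions(precision=3,suppress=True)
for n in("scene","top"):
    cv2.imwrite(f"pics/{n}0.png",vision.get_image(n)); c=vision.get_calibration(n); print(n,c)
print(get_obs(), robot.tip_extent)
E
```

```text
scene {'K': array([[393.194,   0.   , 280.687],
       [  0.   , 393.194, 205.074],
       [  0.   ,   0.   ,   1.   ]]), 'world_from_camera': array([[  -0.229,   -0.816,    0.531, 1004.363],
       [   0.973,   -0.185,    0.134,  120.484],
       [  -0.011,    0.548,    0.837,  803.051],
       [   0.   ,    0.   ,    0.   ,    1.   ]])}
top {'K': array([[514.226,   0.   , 284.91 ],
       [  0.   , 514.226, 217.713],
       [  0.   ,   0.   ,   1.   ]]), 'world_from_camera': array([[   0.026,    0.998,   -0.064,  449.181],
       [  -1.   ,    0.027,    0.007,   26.771],
       [   0.009,    0.064,    0.998, 1267.025],
       [   0.   ,    0.   ,    0.   ,    1.   ]])}
{'time': 0.1, 'qpos': array([ 1.11 ,  0.343,  1.525, -0.   ,  1.275, -0.146]), 'joint_vel': array([ 0.   , -0.002, -0.003,  0.001,  0.   ,  0.002]), 'joint_torque': array([  0.001, -43.445, -24.649,  -0.   ,   0.005,   0.   ]), 'ee_pos': array([162.431, 498.964, 303.301]), 'orientation': array([ 0.157,  0.988, -0.001, -0.   ]), 'wrist_force': array([-0.057,  0.567, -0.821]), 'moment': array([0.032, 0.032, 0.043]), 'grasp_force': 0.0, 'opening': 1.0024195078848952} 72.6
```

View pics/scene0.png

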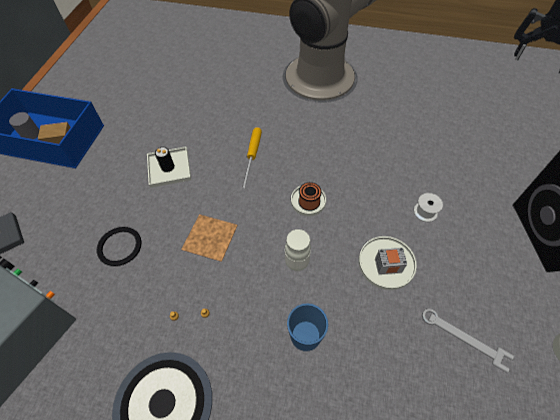

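View pics/top0.png

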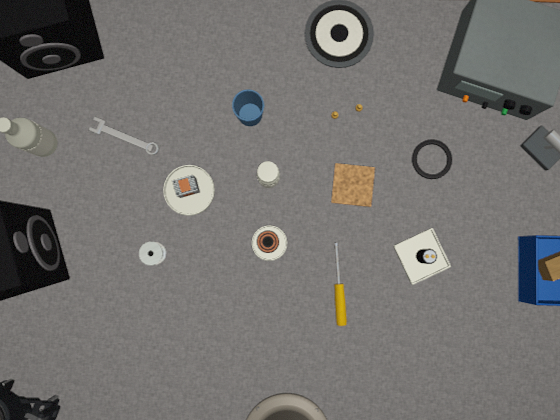

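The top view shows the large tray at (189,190), small tray (269,243), square tray (423,257), pad (353,185), jar (268,173) and reel (152,254). The scene view has the same layout, with the capacitor at (165,158), the coil at (310,196) and the choke at (391,261).

```bash
cat > h.py <<'E'
import cv2, numpy as np
from workcell import get_obs, vision
np.set_printoptions(precision=1,suppress=True)
def ray(n,uv):
    c=vision.get_calibration(n);K=np.array(c["K"]);T=np.array(c["world_from_camera"])
    d=np.array([(uv[0]-K[0,2])/K[0,0],-(uv[1]-K[1,2])/K[1,1],-1.])
    return T[:3,3],T[:3,:3]@d
def onz(n,uv,z):
    o,d=ray(n,uv);return o+d*(z-o[2])/d[2]
def tri(a,b):   # a pixel in scene, b in top -> midpoint, gap
    o1,d1=ray("scene",a);o2,d2=ray("top",b)
    s=np.linalg.lstsq(np.c_[d1,-d2],o2-o1,rcond=None)[0]
    p,q=o1+s[0]*d1,o2+s[1]*d2
    return (p+q)/2,np.linalg.norm(p-q)
def blobs(mask,amin=40):
    cs,_=cv2.findContours(mask.astype(np.uint8),cv2.RETR_EXTERNAL,cv2.CHAIN_APPROX_NONE)
    return [c for c in cs if cv2.contourArea(c)>amin]
E
python3 - <<'E'
from h import *
roi={"top":(130,140,470,300),"scene":(130,130,450,300)}
outs=[]
for n in roi:
    im=cv2.imread(f"pics/{n}0.png");x0,y0,x1,y1=roi[n];hsv=cv2.cvtColor(im,cv2.COLOR_BGR2HSV)
    R=np.zeros(im.shape[:2],bool);R[y0:y1,x0:x1]=1
    H,S,V=cv2.split(hsv)
    for nm,m in(("white",(V>165)&(S<60)),("copper",((H<14)|(H>172))&(S>110)&(V>50)),("dark",V<50)):
        for c in blobs(m&R,15):
            (cx,cy),(w,h),a=cv2.minAreaRect(c);M=cv2.moments(c)
            print(n,nm,np.array([cx,cy,w,h,a]),"bb",cv2.boundingRect(c),"A",cv2.contourArea(c))
    cr=cv2.resize(im[y0:y1,x0:x1],(796,int((y1-y0)*796/(x1-x0)) if n=="top" else 423),interpolation=cv2.INTER_CUBIC)
    cv2.imwrite(f"pics/{n}0c.png",cr)
E
```

```text
top white [152. 253.  22.  26.  90.] bb (139, 242, 27, 23) A 469.5
top white [422.3 255.8  43.4  42.7  64.7] bb (395, 228, 56, 56) A 1772.5
top white [269. 242.  34.  34.  90.] bb (252, 225, 35, 35) A 919.0
top white [188.  189.5  49.   50.   90. ] bb (163, 165, 51, 50) A 1925.5
top white [267.5 171.   19.9  20.6  71.6] bb (257, 161, 22, 21) A 315.0
top white [141.1 144.2  23.2   7.4   8.1] bb (130, 140, 24, 10) A 78.5
top copper [268. 241.  20.  20.  90.] bb (258, 231, 21, 21) A 314.5
top copper [184.  184.8  12.1   9.5  74.1] bb (179, 178, 11, 14) A 94.5
top dark [421. 256.  12.   8.  90.] bb (417, 250, 9, 13) A 58.0
top dark [267.2 241.3   9.2   8.5  45. ] bb (263, 237, 10, 10) A 62.5
top dark [431.3 158.   36.5  39.1  82.9] bb (412, 140, 40, 38) A 265.0
scene white [388.  261.5  51.   56.   90. ] bb (360, 236, 57, 52) A 2215.0
scene white [298. 239.  20.  22.  90.] bb (287, 229, 23, 21) A 347.0
scene white [423.9 214.1  23.3  11.5  27.8] bb (414, 204, 23, 17) A 50.5
scene white [430.  202.5  23.3  19.1  45. ] bb (418, 193, 25, 20) A 335.5
scene white [307.9 201.8  34.2  22.5   2. ] bb (291, 190, 35, 24) A 172.0
scene white [168.5 166.6  27.1  40.3  79.9] bb (149, 150, 41, 34) A 713.5
scene white [161.  151.5   7.   10.   90. ] bb (156, 148, 11, 8) A 42.5
scene copper [392.5 269.5   5.   13.   90. ] bb (386, 267, 14, 6) A 41.5
scene copper [392.6 255.8  14.3  10.6  74.1] bb (386, 250, 14, 13) A 120.0
scene copper [309.6 195.9  20.5  26.4   5.2] bb (299, 183, 22, 27) A 436.5
scene dark [135. 244.  10.  32.   0.] bb (130, 228, 11, 33) A 141.0
scene dark [310.  190.5   7.   10.   90. ] bb (305, 187, 11, 8) A 58.5
scene dark [164.6 160.8  20.9  13.9  71.6] bb (155, 151, 19, 21) A 178.5
```

View pics/top0c.png

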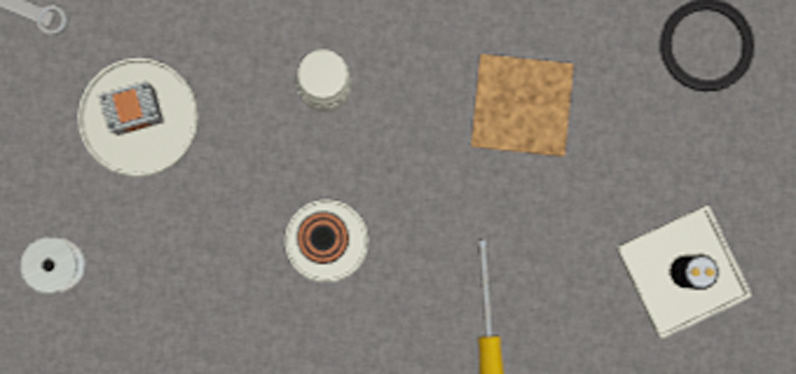

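View pics/scene0c.png

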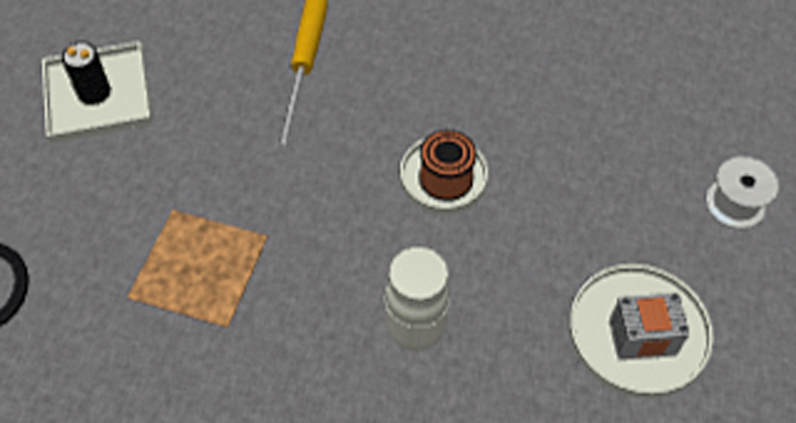

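The crops show:
- **Capacitor:** lid at top (430,256) and scene (162,152).
- **Coil:** bore at top (268,241) and scene (310,191).
- **Choke:** patch at top (184,185) and scene (393,256).
- **Square tray:** corners in the top crop at (709,206), (751,295), (662,338) and (618,246).
- **Pad:** corners in the top crop at (480,54), (573,64), (565,155) and (472,146).

```bash
python3 - <<'E'
from h import *
T=lambda p:(130+p[0]/2.341,140+p[1]/2.341); S=lambda p:(130+p[0]/2.4875,130+p[1]/2.4875)
pts={"cap top":(S((80,54)),T((702,271))),"coil top":((310,191),(268,241.3)),"choke patch":((392.6,255.8),(184,184.8)),
"jar top":(S((419,274)),T((323,72))),"reel top":(S((748,181)),T((48,265))),
"large rim":((388,261.2),(188,189.5)),"small rim":(S((444,172)),(269,242)),
"sq rim":(S((96,87)),(422.5,255.8)),"pad":(S((197.5,267)),T((522.5,104.7)))}
for k,(a,b) in pts.items():
    p,g=tri(a,b);print(k,p,"gap",g)
z={"cap top":64,"coil top":48,"choke patch":53,"large rim":14,"small rim":14,"sq rim":14,"pad":4,"jar top":100,"reel top":40}
for k in z: print(k,"top-view at text z",onz("top",pts[k][1],z[k])[:2],"scene",onz("scene",pts[k][0],z[k])[:2])
def ang(p,q,zz): d=onz("top",q,zz)-onz("top",p,zz);return np.degrees(np.arctan2(d[1],d[0])),np.hypot(*d[:2])
print("choke x",ang(T((100,97)),T((148,82)),50),ang((0,0),(10*np.cos(np.radians(15.9)),-10*np.sin(np.radians(15.9))),50))
c=[T(p) for p in((709,206),(751,295),(662,338),(618,246))]
print("sq sides",[ang(c[i],c[(i+1)%4],14) for i in range(4)])
# choke body (non-white, inside large tray) from the top view
E
```

```text
cap top [ 446.2 -322.1   63.4] gap 2.6746198622512165
coil top [470.7  57.1  47.1] gap 0.9123711958404963
choke patch [599.4 258.8  52.1] gap 1.3112696553367102
jar top [631.3  61.   97.4] gap 1.9038958989359631
reel top [435.3 335.8  38.1] gap 0.8705117895630602
large rim [593.1 256.9  11.7] gap 0.2229178272172492
small rim [469.8  55.3  10.9] gap 0.4978249860493414
sq rim [ 445.6 -319.1   11.4] gap 2.683160928487652
pad [ 617.7 -149.8   -1.6] gap 0.14051461726134581
cap top top-view at text z [ 446.7 -323.2] scene [ 446.5 -320.3]
coil top top-view at text z [470.8  56.6] scene [471.3  57.6]
choke patch top-view at text z [599.3 259.3] scene [599.9 258. ]
large rim top-view at text z [592.8 256.6] scene [594.3 256.4]
small rim top-view at text z [469.8  54.9] scene [471.9  55.8]
sq rim top-view at text z [ 446.1 -319.7] scene [ 447.2 -316.3]
pad top-view at text z [ 617.  -149.1] scene [ 620.3 -147.8]
jar top top-view at text z [631.   59.9] scene [632.5  62.1]
reel top top-view at text z [435.4 334.9] scene [436.7 335.7]
choke x (np.float64(-70.8692507443274), np.float64(50.895142548015386)) (np.float64(-71.66953202329023), np.float64(24.01146963200606))
sq sides [(np.float64(-154.06356216503985), np.float64(101.70449393729787)), (np.float64(116.90321053140647), np.float64(103.458782431875)), (np.float64(26.49778151821524), np.float64(105.08765757513257)), (np.float64(-64.95879334184835), np.float64(104.48636723078945))]
```

Measured heights match the text. I'll start with the turn: the tool y axis goes from 72° to 19° (across the choke's short side), which is +10.6 units.

Call:
carry_out(
  targets=[
    [1,0,0,0,1.5],
    [1,0,0,0,1.5],
    [1,0,0,0,1.5],
    [1,0,0,0,1.5],
    [1,0,0,0,1.5],
    [1,0,0,0,1.5],
    [1,0,0,0,1.6],
    [1,0,0,0,0],
  ],
  grip_force=40,
)

```text
time: 0.9
ee_pos: [162.4, 499.1, 303.5]
orientation: [0.581, 0.814, -0.0, 0.0]
wrist_force: [-0.0, 0.1, 0.3]
opening: 1.003
grasp_force: 0.0
```

```bash
cat > plan.py <<'E'
# usage: plan.py x y z [x y z ...]: tool-axis shifts leg by leg from the measured pose
import sys; from h import *
from scipy.spatial.transform import Rotation as R
o=get_obs();p=np.array(o["ee_pos"]);r=R.from_quat(o["orientation"])
ya=r.apply([0,1,0]);print("t",round(o["time"],2),"pos",p,"y axis deg",round(np.degrees(np.arctan2(ya[1],ya[0])),1),"tilt",round(np.degrees(r.apply([0,0,1])[2]*-1),1),"open",round(o["opening"],3),"grasp",o["grasp_force"],"F",o["wrist_force"],"q",np.array(o["qpos"]).round(2))
for t in np.array(sys.argv[1:],float).reshape(-1,3):
    print(t,"shift",r.inv().apply(t-p),"turn-free dist",np.linalg.norm(t-p));p=t
E
python3 plan.py 560 200 250  446.5 -322 250  446.5 -322 99
```

```text
t 0.9 pos [162.4 499.1 303.5] y axis deg 18.9 tilt 57.3 open 1.003 grasp 0.0 F [-0.   0.1  0.3] q [1.1 0.3 1.5 0.  1.3 0.8]
[560. 200. 250.] shift [-411.7  279.3   53.6] turn-free dist 500.3679707916798
[ 446.5 -322.   250. ] shift [-457.1 -276.4    0.4] turn-free dist 534.1968270216513
[ 446.5 -322.    99. ] shift [  0.1   0.1 151. ] turn-free dist 151.0
```

Call:
carry_out(
  targets=[
    [1,-30,20,4,0],
    [1,-32,22,4,0],
    [1,-32,22,4,0],
    [1,-32,22,4,0],
    [1,-32,22,4,0],
    [1,-32,22,4,0],
    [1,-32,22,4,0],
    [1,-32,22,4,0],
  ],
)

```text
time: 1.7
ee_pos: [410.7, 314.4, 271.6]
orientation: [0.579, 0.815, -0.0, -0.0]
wrist_force: [0.1, 0.4, -0.4]
opening: 0.999
grasp_force: 0.0
```

Call:
carry_out(
  targets=[
    [1,-32,22,4,0],
    [1,-32,22,4,0],
    [1,-32,22,4,0],
    [1,-32,22,4,0],
    [1,-30,17,4,0],
    [1,-38,-23,0,0],
    [1,-38,-23,0,0],
    [1,-38,-23,0,0],
  ],
)

```text
time: 2.5
ee_pos: [531.5, 68.5, 251.3]
orientation: [0.579, 0.815, -0.0, -0.0]
wrist_force: [-0.2, -0.2, 0.3]
opening: 1.002
grasp_force: 0.0
```

Call:
carry_out(
  targets=[
    [1,-38,-23,0,0],
    [1,-38,-23,0,0],
    [1,-38,-23,0,0],
    [1,-38,-23,0,0],
    [1,-38,-23,0,0],
    [1,-38,-23,0,0],
    [1,-38,-23,0,0],
    [1,0,0,0,0],
  ],
)

```text
time: 3.3
ee_pos: [465.1, -238.5, 251.7]
orientation: [0.582, 0.814, -0.001, 0.0]
wrist_force: [-0.2, 1.1, -0.2]
opening: 1.002
grasp_force: 0.0
```

```bash
python3 plan.py 446.5 -322 250 446.5 -322 99
```

```text
t 3.3 pos [ 465.1 -238.5  251.7] y axis deg 18.9 tilt 57.3 open 1.002 grasp 0.0 F [-0.2  1.1 -0.2] q [-0.6  0.4  1.6 -0.   1.1 -0.9]
[ 446.5 -322.   250. ] shift [-73.  -44.6   1.8] turn-free dist 85.55893121474371
[ 446.5 -322.    99. ] shift [  0.2   0.1 151. ] turn-free dist 151.0
```

Call:
carry_out(
  targets=[
    [1,-25,-15,0,0],
    [1,-25,-15,0,0],
    [1,-23,-14.6,2,0],
    [1,0,0,20,0],
    [1,0,0,30,0],
    [1,0,0,30,0],
    [1,0,0,0,0],
    [1,0,0,0,0],
  ],
)

```text
time: 4.1
ee_pos: [448.1, -317.0, 170.1]
orientation: [0.58, 0.815, 0.0, -0.0]
wrist_force: [0.4, 0.1, 0.1]
opening: 0.998
grasp_force: 0.0
```

```bash
python3 - <<'E'
from h import *
a,b=vision.get_image("scene"),vision.get_image("top")
cv2.imwrite("pics/a1.png",np.hstack([cv2.resize(a[80:230,90:240],(400,400),interpolation=cv2.INTER_CUBIC),cv2.resize(b[190:320,360:490],(400,400),interpolation=cv2.INTER_CUBIC)]))
E
python3 plan.py 446.5 -322 99
```

```text
t 4.2 pos [ 448.6 -317.7  171.5] y axis deg 19.0 tilt 57.3 open 0.995 grasp 0.0 F [-0.7  0.9 -0.7] q [-0.8  0.5  1.6  0.   1.  -1.1]
[ 446.5 -322.    99. ] shift [-3.2 -3.5 72.5] turn-free dist 72.64233294498655
```

View pics/a1.png

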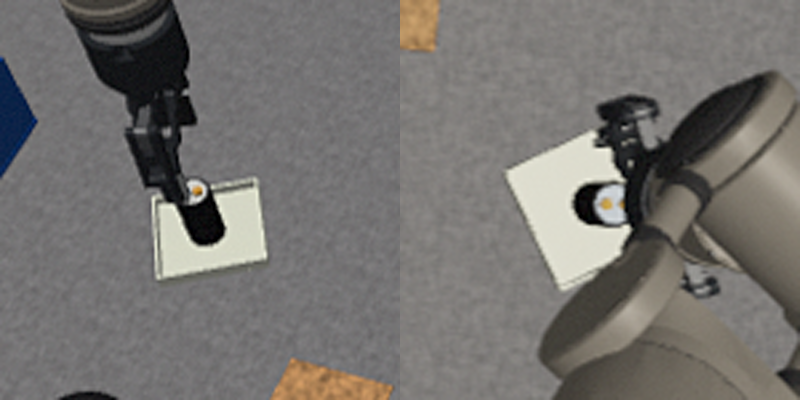

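The picture shows the open fingers straddling the can, in the scene crop around (160,150) and in the top crop at (625,105) and (700,285). Going down now.

Call:
carry_out(
  targets=[
    [1,-3.2,-3.5,12,0],
    [1,0,0,20,0],
    [1,0,0,20,0],
    [1,0,0,20,0],
    [1,0,0,0,0],
    [1,0,0,0,0],
    [-1,0,0,0,0],
    [-1,0,0,0,0],
  ],
)

```text
time: 5.0
ee_pos: [446.0, -322.0, 99.0]
orientation: [0.581, 0.814, -0.0, 0.001]
wrist_force: [0.4, -0.4, -0.2]
opening: 0.692
grasp_force: 0.0
```

Call:
carry_out(
  targets=[
    [-1,0,0,0,0],
    [-1,0,0,0,0],
    [-1,0,0,0,0],
    [-1,0,0,0,0],
    [-1,0,0,0,0],
  ],
)

```text
time: 5.5
ee_pos: [445.8, -321.8, 98.7]
orientation: [0.581, 0.814, -0.0, 0.001]
wrist_force: [-1.6, 0.9, 5.9]
opening: 0.411
grasp_force: 39.6
```

```bash
python3 plan.py 446.5 -322 240 617.5 -149 240  617.5 -149 99
```

```text
t 5.5 pos [ 445.8 -321.8   98.7] y axis deg 19.0 tilt 57.3 open 0.411 grasp 39.61923658847809 F [-1.6  0.9  5.9] q [-0.8  0.6  1.7  0.   0.8 -1.1]
[ 446.5 -322.   240. ] shift [  -0.6    0.7 -141.3] turn-free dist 141.31874068678718
[ 617.5 -149.   240. ] shift [108.  217.9   0. ] turn-free dist 243.24884377936928
[ 617.5 -149.    99. ] shift [  0.2  -0.1 141. ] turn-free dist 141.0
```

Gripped: the opening of about 35 mm matches the can. Lifting it to the pad.

Call:
carry_out(
  targets=[
    [-1,0,0,-15,0],
    [-1,0,0,-25,0],
    [-1,0,0,-25,0],
    [-1,11,22,0,0],
    [-1,14,28,0,0],
    [-1,14,28,0,0],
    [-1,14,28,0,0],
    [-1,14,28,0,0],
  ],
)

```text
time: 6.3
ee_pos: [551.1, -213.6, 162.7]
orientation: [0.581, 0.814, 0.0, -0.0]
wrist_force: [-0.1, -1.1, -1.5]
opening: 0.413
grasp_force: 40.1
```

Call:
carry_out(
  targets=[
    [-1,14,28,0,0],
    [-1,14,28,0,0],
    [-1,12.4,28,0,0],
    [-1,0,0,0,0],
    [-1,0,0,20,0],
    [-1,0,0,20,0],
    [-1,0,0,10,0],
    [-1,0,0,0,0],
  ],
)

```text
time: 7.1
ee_pos: [615.6, -149.2, 111.2]
orientation: [0.581, 0.814, -0.0, -0.002]
wrist_force: [0.3, -0.5, -0.2]
opening: 0.413
grasp_force: 40.2
```

```bash
python3 plan.py 617.5 -149 99
```

```text
t 7.1 pos [ 615.6 -149.2  111.2] y axis deg 18.9 tilt 57.3 open 0.413 grasp 40.243635177612305 F [ 0.3 -0.5 -0.2] q [-0.4  0.7  1.4 -0.   1.  -0.7]
[ 617.5 -149.    99. ] shift [-0.4  1.9 12.2] turn-free dist 12.31209719716499
```

Call:
carry_out(
  targets=[
    [-1,0,0,7,0],
    [-1,0,0,4,0],
    [-1,0,0,1.5,0],
    [-1,0,0,0,0],
  ],
)

```text
time: 7.5
ee_pos: [616.8, -149.2, 100.5]
orientation: [0.581, 0.814, 0.0, 0.0]
wrist_force: [-0.6, 0.6, -1.4]
opening: 0.411
grasp_force: 40.2
```

```bash
python3 plan.py
```

```text
t 7.5 pos [ 616.8 -149.2  100.5] y axis deg 19.0 tilt 57.3 open 0.411 grasp 40.24356007575989 F [-0.6  0.6 -1.4] q [-0.4  0.8  1.4  0.   1.  -0.7]
```

Call:
carry_out(
  targets=[
    [-1,0,0,1.2,0],
    [-1,0,0,0.5,0],
    [-1,0,0,0,0],
  ],
)

```text
time: 7.8
ee_pos: [616.8, -149.1, 98.8]
orientation: [0.581, 0.814, 0.0, 0.0]
wrist_force: [0.2, -0.4, -1.1]
opening: 0.409
grasp_force: 40.2
```

Call:
carry_out(
  targets=[
    [1,0,0,0,0],
    [1,0,0,0,0],
    [1,0,0,0,0],
    [1,0,0,0,0],
    [1,0,0,0,0],
    [1,0,0,-20,0],
    [1,0,0,-30,0],
    [1,0,0,-40,0],
  ],
)

```text
time: 8.6
ee_pos: [615.9, -148.9, 187.9]
orientation: [0.581, 0.814, -0.0, -0.002]
wrist_force: [0.6, -0.5, 0.8]
opening: 0.999
grasp_force: 0.0
```

```bash
python3 plan.py 617 -149 240 599.4 258.8 240 599.4 258.8 90
```

```text
t 8.6 pos [ 615.9 -148.9  187.9] y axis deg 19.0 tilt 57.3 open 0.999 grasp 0.0 F [ 0.6 -0.5  0.8] q [-0.4  0.6  1.4  0.   1.1 -0.7]
[ 617. -149.  240.] shift [ -0.4   0.8 -52.1] turn-free dist 52.08853516863483
[599.4 258.8 240. ] shift [391.4 115.9   0.7] turn-free dist 408.17961732551026
[599.4 258.8  90. ] shift [ -0.4   0.5 150. ] turn-free dist 150.0
```

Call:
carry_out(
  targets=[
    [1,0,0,-26,0],
    [1,0,0,-26,0],
    [1,33,10,0,0],
    [1,33,10,0,0],
    [1,33,10,0,0],
    [1,33,10,0,0],
    [1,33,10,0,0],
    [1,33,10,0,0],
  ],
)

```text
time: 9.4
ee_pos: [609.0, 59.0, 240.8]
orientation: [0.581, 0.814, 0.0, 0.0]
wrist_force: [-0.0, 0.4, 0.3]
opening: 1.002
grasp_force: 0.0
```

Call:
carry_out(
  targets=[
    [1,33,10,0,0],
    [1,33,10,0,0],
    [1,33,10,0,0],
    [1,33,10,0,0],
    [1,31,9,0,0],
    [1,30,7,0,0],
    [1,0,0,0,0],
    [1,0,0,30,0],
  ],
)

```text
time: 10.2
ee_pos: [601.1, 259.8, 214.6]
orientation: [0.58, 0.815, 0.003, 0.003]
wrist_force: [-0.5, 0.2, -0.4]
opening: 1.001
grasp_force: 0.0
```

Call:
carry_out(
  targets=[
    [1,0,0,40,0],
    [1,0,0,0,0],
    [1,0,0,0,0],
  ],
)

```text
time: 10.5
ee_pos: [599.5, 257.8, 170.9]
orientation: [0.581, 0.814, -0.001, -0.0]
wrist_force: [0.2, 0.3, -0.0]
opening: 1.006
grasp_force: 0.0
```

```bash
python3 plan.py  599.4 258.8 90; python3 - <<'E'
from h import *
a,b=vision.get_image("scene"),vision.get_image("top")
cv2.imwrite("pics/a2.png",np.vstack([cv2.resize(a[130:300,130:450],(564,300),interpolation=cv2.INTER_CUBIC),cv2.resize(b[140:300,150:450],(564,300),interpolation=cv2.INTER_CUBIC)]))
E
```

```text
t 10.5 pos [599.5 257.8 170.9] y axis deg 18.9 tilt 57.3 open 1.006 grasp 0.0 F [ 0.2  0.3 -0. ] q [ 0.3  0.7  1.3 -0.   1.1 -0. ]
[599.4 258.8  90. ] shift [ 1.   0.3 80.9] turn-free dist 80.89168497128806
```

View pics/a2.png

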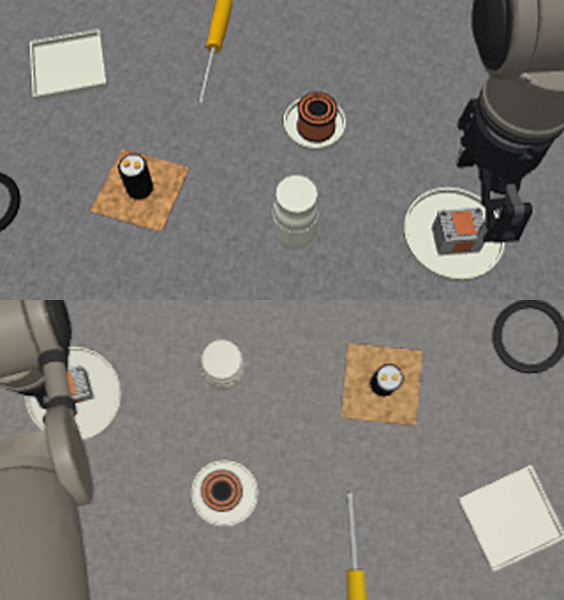

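The capacitor stands upright on the pad, with its lid at (133,162) in the scene crop. The gripper is above the choke, at (460,230). Descending.

Call:
carry_out(
  targets=[
    [1,1,0.3,21,0],
    [1,0,0,20,0],
    [1,0,0,20,0],
    [1,0,0,20,0],
    [1,0,0,0,0],
    [1,0,0,0,0],
    [-1,0,0,0,0],
    [-1,0,0,0,0],
  ],
  grip_force=60,
)

```text
time: 11.4
ee_pos: [600.2, 259.6, 91.5]
orientation: [0.581, 0.814, 0.001, 0.001]
wrist_force: [-0.4, 1.0, 0.2]
opening: 0.694
grasp_force: 0.0
```

Call:
carry_out(
  targets=[
    [-1,0,0,0,0],
    [-1,0,0,0,0],
    [-1,0,0,0,0],
    [-1,0,0,0,0],
    [-1,0,0,0,0],
  ],
)

```text
time: 11.9
ee_pos: [599.8, 259.5, 90.9]
orientation: [0.581, 0.814, 0.001, 0.0]
wrist_force: [-0.2, -0.8, 6.1]
opening: 0.464
grasp_force: 62.5
```

```bash
python3 - <<'E'
from h import *
# empty square tray and can, top and scene views
a,b=vision.get_image("scene"),vision.get_image("top")
for n,im,(x0,y0,x1,y1),(u0,v0,u1,v1) in(("top",b,(385,215,470,300),(325,160,385,215)),("scene",a,(135,135,200,195),(180,200,245,265))):
    H,S,V=cv2.split(cv2.cvtColor(im,cv2.COLOR_BGR2HSV))
    c=max(blobs((V>165)[y0:y1,x0:x1]&(S<60)[y0:y1,x0:x1]),key=cv2.contourArea)
    q=cv2.boxPoints(cv2.minAreaRect(c)) if n=="top" else None
    M=cv2.moments(cv2.convexHull(c));ct=(M["m10"]/M["m00"]+x0,M["m01"]/M["m00"]+y0)
    print(n,"square",np.array(ct),onz(n,ct,14))
    for d in blobs(((V>140)&(S<60))[v0:v1,u0:u1],8):
        r=cv2.boundingRect(d);e=(r[0]+r[2]/2-.5+u0,r[1]+r[3]/2-.5+v0);print(n,"lid",r,onz(n,e,64))
E
python3 plan.py 599.4 258.8 230 520 0 230 446.2 -319 230 446.2 -319 90
```

```text
top square [422.2 255.9] [ 445.8 -318.9   14. ]
top lid (26, 15, 13, 13) [ 618.1 -149.5   64. ]
scene square [167.4 165.3] [ 448.9 -318.8   14. ]
scene lid (18, 18, 14, 12) [ 618.9 -149.3   64. ]
t 12.0 pos [599.8 259.5  90.9] y axis deg 19.0 tilt 57.3 open 0.46 grasp 62.46180295944214 F [-1.1 -0.9  6.1] q [ 0.3  0.8  1.4  0.   1.  -0. ]
[599.4 258.8 230. ] shift [  -0.6   -0.4 -139.1] turn-free dist 139.12801147944398
[520.   0. 230.] shift [-218.9 -159.2   -0.3] turn-free dist 270.70611371005276
[ 446.2 -319.   230. ] shift [-277.7 -173.5   -0.3] turn-free dist 327.425472436095
[ 446.2 -319.    90. ] shift [  0.   -0.2 140. ] turn-free dist 140.0
```

The choke is gripped, with an opening of about 39 mm. Carrying it high over to the square tray.

Call:
carry_out(
  targets=[
    [-1,0,0,-20,0],
    [-1,0,0,-30,0],
    [-1,0,0,-30,0],
    [-1,0,0,-30,0],
    [-1,0,0,-29,0],
    [-1,-18,-13,0,0],
    [-1,-28,-20,0,0],
    [-1,-29,-21,0,0],
  ],
)

```text
time: 12.8
ee_pos: [571.8, 170.4, 228.1]
orientation: [0.58, 0.814, -0.0, -0.0]
wrist_force: [0.8, -0.4, -3.7]
opening: 0.456
grasp_force: 61.5
```

Call:
carry_out(
  targets=[
    [-1,-29,-21,0,0],
    [-1,-29,-21,0,0],
    [-1,-29,-21,0,0],
    [-1,-29,-21,0,0],
    [-1,-28,-21,0,0],
    [-1,-28,-17.5,0,0],
    [-1,-28,-17.5,0,0],
    [-1,-28,-17.5,0,0],
  ],
)

```text
time: 13.6
ee_pos: [497.0, -97.0, 228.3]
orientation: [0.581, 0.814, -0.0, -0.001]
wrist_force: [1.2, 0.1, -3.0]
opening: 0.457
grasp_force: 61.5
```

Call:
carry_out(
  targets=[
    [-1,-28,-17.5,0,0],
    [-1,-28,-17.5,0,0],
    [-1,-28,-17.5,0,0],
    [-1,-28,-17.5,0,0],
    [-1,-28,-17.5,0,0],
    [-1,-28,-17.5,0,0],
    [-1,-20,-12,0,0],
    [-1,0,0,0,0],
  ],
)

```text
time: 14.4
ee_pos: [447.3, -314.4, 228.1]
orientation: [0.582, 0.813, -0.0, -0.0]
wrist_force: [0.4, -0.1, -2.5]
opening: 0.458
grasp_force: 61.3
```

```bash
python3 plan.py 446.2 -319 230 446.2 -319 91
```

```text
t 14.4 pos [ 447.3 -314.4  228.1] y axis deg 18.8 tilt 57.3 open 0.458 grasp 61.339030265808105 F [ 0.4 -0.1 -2.5] q [-0.8  0.5  1.6 -0.   1.1 -1.1]
[ 446.2 -319.   230. ] shift [-4.  -2.5 -1.9] turn-free dist 5.128218765940624
[ 446.2 -319.    91. ] shift [  0.    0.1 139. ] turn-free dist 139.0
```

Call:
carry_out(
  targets=[
    [-1,-3,-2,20,0],
    [-1,0,0,30,0],
    [-1,0,0,30,0],
    [-1,0,0,25,0],
    [-1,0,0,15,0],
    [-1,0,0,8,0],
    [-1,0,0,0,0],
    [-1,0,0,0,0],
  ],
)

```text
time: 15.2
ee_pos: [447.8, -315.2, 101.3]
orientation: [0.581, 0.814, 0.0, 0.0]
wrist_force: [0.6, 0.3, -3.0]
opening: 0.459
grasp_force: 61.4
```

```bash
python3 plan.py 446.2 -319 91
```

```text
t 15.2 pos [ 447.8 -315.2  101.3] y axis deg 19.0 tilt 57.3 open 0.459 grasp 61.352301836013794 F [ 0.6  0.3 -3. ] q [-0.8  0.6  1.7  0.   0.8 -1.1]
[ 446.2 -319.    91. ] shift [-3.1 -2.7 10.3] turn-free dist 11.06082113996478
```

Call:
carry_out(
  targets=[
    [-1,-3,-2.5,4,0],
    [-1,0,0,4,0],
    [-1,0,0,2,0],
    [-1,0,0,1,0],
    [-1,0,0,0,0],
  ],
)

```text
time: 15.7
ee_pos: [445.9, -319.0, 90.8]
orientation: [0.581, 0.814, -0.0, 0.0]
wrist_force: [-3.4, 2.1, 7.7]
opening: 0.457
grasp_force: 62.6
```

Contact felt, so I'm letting go.

Call:
carry_out(
  targets=[
    [1,0,0,0,0],
    [1,0,0,0,0],
    [1,0,0,0,0],
    [1,0,0,0,0],
    [1,0,0,0,0],
    [1,0,0,-20,0],
    [1,0,0,-40,0],
    [1,0,0,-40,0],
  ],
)

```text
time: 16.5
ee_pos: [445.6, -318.5, 190.1]
orientation: [0.581, 0.814, 0.0, -0.001]
wrist_force: [1.2, -1.4, -0.4]
opening: 0.995
grasp_force: 0.0
```

```bash
python3 plan.py 470.8 57 190 470.8 57 90
```

```text
t 16.5 pos [ 445.6 -318.5  190.1] y axis deg 19.0 tilt 57.3 open 0.995 grasp 0.0 F [ 1.2 -1.4 -0.4] q [-0.8  0.5  1.6  0.   1.  -1.1]
[470.8  57.  190. ] shift [347.  145.9   0.7] turn-free dist 376.3818462571352
[470.8  57.   90. ] shift [ -0.2   0.1 100. ] turn-free dist 100.0
```

Call:
carry_out(
  targets=[
    [1,29,12.2,0,0],
    [1,29,12.2,0,0],
    [1,29,12.2,0,0],
    [1,29,12.2,0,0],
    [1,29,12.2,0,0],
    [1,29,12.2,0,0],
    [1,29,12.2,0,0],
    [1,29,12.2,0,0],
  ],
)

```text
time: 17.3
ee_pos: [462.8, -66.5, 189.7]
orientation: [0.581, 0.814, 0.0, 0.0]
wrist_force: [0.0, -0.6, 0.1]
opening: 1.0
grasp_force: 0.0
```

Call:
carry_out(
  targets=[
    [1,29,12.2,0,0],
    [1,29,12.2,0,0],
    [1,29,12.2,0,0],
    [1,28,11.7,0,0],
    [1,0,0,0,0],
    [1,0,0,30,0],
    [1,0,0,0,0],
    [1,0,0,0,0],
  ],
)

```text
time: 18.1
ee_pos: [471.0, 56.2, 159.7]
orientation: [0.581, 0.814, -0.0, -0.001]
wrist_force: [1.4, -0.8, 0.5]
opening: 1.003
grasp_force: 0.0
```

```bash
python3 plan.py 470.8 57 90; python3 - <<'E'
from h import *
a,b=vision.get_image("scene"),vision.get_image("top")
cv2.imwrite("pics/a3.png",np.vstack([cv2.resize(a[130:300,130:450],(564,300),interpolation=cv2.INTER_CUBIC),cv2.resize(b[140:300,150:450],(564,300),interpolation=cv2.INTER_CUBIC)]))
E
```

```text
t 18.1 pos [471.   56.2 159.7] y axis deg 18.9 tilt 57.3 open 1.003 grasp 0.0 F [ 1.4 -0.8  0.5] q [-0.   0.4  1.9 -0.   0.9 -0.4]
[470.8  57.   90. ] shift [ 0.8  0.2 69.7] turn-free dist 69.69001349723538
```

View pics/a3.png

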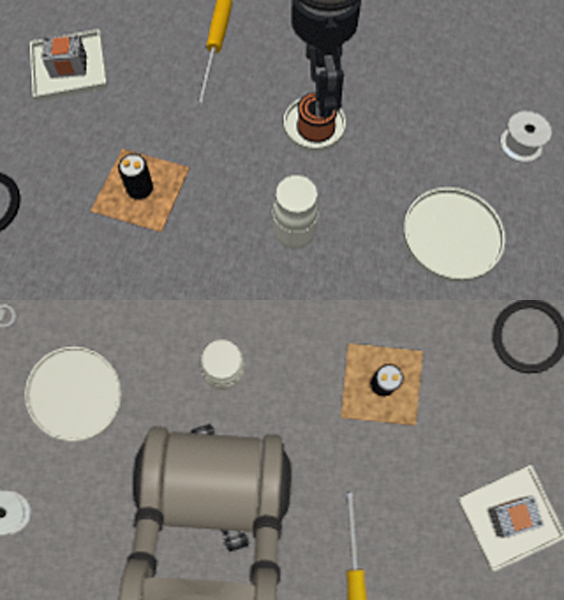

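The choke stands in the square tray, at (65,55) in the scene crop. The gripper is over the coil and the large tray is empty, at (73,393) in the lower crop. I'll grip the coil.

Call:
carry_out(
  targets=[
    [1,1,0,20,0],
    [1,0,0,20,0],
    [1,0,0,20,0],
    [1,0,0,10,0],
    [1,0,0,0,0],
    [1,0,0,0,0],
    [-1,0,0,0,0],
    [-1,0,0,0,0],
  ],
  grip_force=45,
)

```text
time: 19.0
ee_pos: [471.4, 57.7, 90.6]
orientation: [0.581, 0.814, 0.001, 0.001]
wrist_force: [-0.2, -0.1, 0.6]
opening: 0.69
grasp_force: 0.0
```

Call:
carry_out(
  targets=[
    [-1,0,0,0,0],
    [-1,0,0,0,0],
    [-1,0,0,0,0],
    [-1,0,0,0,0],
    [-1,0,0,0,0],
  ],
)

```text
time: 19.5
ee_pos: [471.2, 57.6, 90.8]
orientation: [0.581, 0.814, 0.0, 0.001]
wrist_force: [-1.0, -0.3, 8.7]
opening: 0.608
grasp_force: 45.2
```

```bash
python3 - <<'E'
from h import *
b=vision.get_image("top");H,S,V=cv2.split(cv2.cvtColor(b,cv2.COLOR_BGR2HSV))
def m(mask,x0,y0,x1,y1,z,nm):
    c=max(blobs(mask[y0:y1,x0:x1],20),key=cv2.contourArea);(x,y),(w,h),_=cv2.minAreaRect(c);print(nm,(w,h),onz("top",(x+x0,y+y0),z))
cop=((H<14)|(H>172))&(S>110)&(V>50)
m(cop,385,215,470,300,53,"choke patch"); m((V>165)&(S<60),155,155,222,225,14,"large tray")
E
python3 plan.py 470.8 57 210 593 256.6 210 593 256.6 91
```

```text
choke patch (12.016654014587402, 8.854376792907715) [ 446.8 -317.7   53. ]
large tray (49.0, 50.0) [592.8 256.6  14. ]
t 19.55 pos [471.2  57.7  90.8] y axis deg 19.0 tilt 57.3 open 0.605 grasp 45.222580432891846 F [-2.5 -0.2  8.5] q [-0.   0.6  1.9 -0.   0.7 -0.4]
[470.8  57.  210. ] shift [  -0.6   -0.4 -119.2] turn-free dist 119.15522955117969
[593.  256.6 210. ] shift [149.  180.5   0.2] turn-free dist 234.0363219673391
[593.  256.6  91. ] shift [  0.1  -0.2 119. ] turn-free dist 119.0
```

Gripped on the winding at about 51 mm, and the choke is within 2 mm of its tray centre. Carrying the coil across.

Call:
carry_out(
  targets=[
    [-1,0,0,-15,0],
    [-1,0,0,-25,0],
    [-1,0,0,-30,0],
    [-1,0,0,-20,0],
    [-1,12,14.5,0,0],
    [-1,19,23,0,0],
    [-1,19,23,0,0],
    [-1,19,23,0,0],
  ],
)

```text
time: 20.35
ee_pos: [527.7, 151.0, 180.0]
orientation: [0.581, 0.814, 0.0, 0.0]
wrist_force: [0.4, -1.5, -1.4]
opening: 0.606
grasp_force: 47.4
```

Call:
carry_out(
  targets=[
    [-1,19,23,0,0],
    [-1,19,23,0,0],
    [-1,19,23,0,0],
    [-1,15,18,0,0],
    [-1,7,10,0,0],
    [-1,0,0,20,0],
    [-1,0,0,30,0],
    [-1,0,0,20,0],
  ],
)

```text
time: 21.15
ee_pos: [592.6, 256.3, 107.8]
orientation: [0.581, 0.814, -0.001, -0.001]
wrist_force: [-0.2, -1.1, -1.0]
opening: 0.605
grasp_force: 47.4
```

Call:
carry_out(
  targets=[
    [-1,0,0,8,0],
    [-1,0,0,0,0],
    [-1,0,0,0,0],
  ],
)

```text
time: 21.45
ee_pos: [594.0, 256.5, 102.8]
orientation: [0.581, 0.814, 0.001, 0.0]
wrist_force: [-0.1, 0.7, -1.0]
opening: 0.601
grasp_force: 47.4
```

```bash
python3 plan.py 593 256.6 91
```

```text
t 21.45 pos [594.  256.5 102.8] y axis deg 19.0 tilt 57.3 open 0.601 grasp 47.41947948932648 F [-0.1  0.7 -1. ] q [ 0.3  0.8  1.4  0.   1.  -0. ]
[593.  256.6  91. ] shift [ 0.5 -0.9 11.8] turn-free dist 11.805678079037405
```

Call:
carry_out(
  targets=[
    [-1,0.5,-0.9,5,0],
    [-1,0,0,4,0],
    [-1,0,0,2,0],
    [-1,0,0,1,0],
    [-1,0,0,0,0],
  ],
)

```text
time: 21.95
ee_pos: [592.4, 256.5, 90.9]
orientation: [0.581, 0.814, 0.0, 0.0]
wrist_force: [-3.4, -1.7, 6.7]
opening: 0.604
grasp_force: 47.8
```

Contact again. I'll release and go to the capacitor.

Call:
carry_out(
  targets=[
    [1,0,0,0,0],
    [1,0,0,0,0],
    [1,0,0,0,0],
    [1,0,0,0,0],
    [1,0,0,-20,0],
    [1,0,0,-40,0],
    [1,0,0,-45,0],
    [1,0,0,-45,0],
  ],
)

```text
time: 22.75
ee_pos: [592.2, 256.4, 241.0]
orientation: [0.581, 0.814, -0.0, -0.0]
wrist_force: [0.8, 0.8, -0.6]
opening: 0.998
grasp_force: 0.0
```

```bash
python3 plan.py 617.5 -149.3 240 617.5 -149.3 99
```

```text
t 22.75 pos [592.2 256.4 241. ] y axis deg 19.0 tilt 57.3 open 0.998 grasp 0.0 F [ 0.8  0.8 -0.6] q [ 0.3  0.6  1.2  0.   1.3 -0. ]
[ 617.5 -149.3  240. ] shift [-391.9 -107.9    1. ] turn-free dist 406.4701020571742
[ 617.5 -149.3   99. ] shift [ -0.    0.1 141. ] turn-free dist 141.0
```

Call:
carry_out(
  targets=[
    [1,-33,-9,0,0],
    [1,-33,-9,0,0],
    [1,-33,-9,0,0],
    [1,-33,-9,0,0],
    [1,-33,-9,0,0],
    [1,-33,-9,0,0],
    [1,-33,-9,0,0],
    [1,-33,-9,0,0],
  ],
)

```text
time: 23.55
ee_pos: [610.1, -18.0, 239.7]
orientation: [0.581, 0.814, 0.0, 0.0]
wrist_force: [0.9, 0.0, -0.9]
opening: 1.002
grasp_force: 0.0
```

Call:
carry_out(
  targets=[
    [1,-33,-9,0,0],
    [1,-33,-9,0,0],
    [1,-33,-9,0,0],
    [1,-29,-9,0,0],
    [1,0,0,0,0],
    [1,0,0,30,0],
    [1,0,0,40,0],
    [1,0,0,0,0],
  ],
)

```text
time: 24.35
ee_pos: [615.0, -147.8, 164.4]
orientation: [0.581, 0.814, -0.001, -0.005]
wrist_force: [-0.5, 1.0, -0.4]
opening: 1.0
grasp_force: 0.0
```

```bash
python3 plan.py 617.5 -149.3 99
```

```text
t 24.35 pos [ 615.  -147.8  164.4] y axis deg 19.0 tilt 57.3 open 1.0 grasp 0.0 F [-0.5  1.  -0.4] q [-0.4  0.7  1.4  0.   1.1 -0.7]
[ 617.5 -149.3   99. ] shift [-2.7  2.4 65.3] turn-free dist 65.44248411689641
```

Call:
carry_out(
  targets=[
    [1,0,0,0,0],
    [1,0,0,0,0],
  ],
)

```text
time: 24.55
ee_pos: [618.8, -149.3, 171.9]
orientation: [0.581, 0.814, 0.001, 0.002]
wrist_force: [-0.4, 0.3, -0.2]
opening: 1.004
grasp_force: 0.0
```

```bash
python3 plan.py 617.5 -149.3 99
```

```text
t 24.55 pos [ 618.8 -149.3  171.9] y axis deg 19.0 tilt 57.3 open 1.004 grasp 0.0 F [-0.4  0.3 -0.2] q [-0.4  0.7  1.4  0.   1.1 -0.7]
[ 617.5 -149.3   99. ] shift [ 0.6 -1.4 72.9] turn-free dist 72.93179367309271
```

Call:
carry_out(
  targets=[
    [1,0,0,20,0],
    [1,0,0,25,0],
    [1,0,0,20,0],
    [1,0,0,6,0],
    [1,0,0,0,0],
    [1,0,0,0,0],
    [-1,0,0,0,0],
    [-1,0,0,0,0],
  ],
  grip_force=40,
)

```text
time: 25.35
ee_pos: [618.2, -149.5, 99.9]
orientation: [0.581, 0.814, 0.0, 0.001]
wrist_force: [-0.1, -0.2, 0.4]
opening: 0.694
grasp_force: 0.0
```

Call:
carry_out(
  targets=[
    [-1,0,0,0,0],
    [-1,0,0,0,0],
    [-1,0,0,0,0],
    [-1,0,0,0,0],
    [-1,0,0,0,0],
  ],
)

```text
time: 25.85
ee_pos: [618.0, -149.5, 99.3]
orientation: [0.581, 0.814, 0.0, 0.0]
wrist_force: [-0.1, 0.6, 4.6]
opening: 0.41
grasp_force: 39.9
```

```bash
python3 plan.py 617.5 -149.3 190 470 55.2 190 470 55.2 100; python3 - <<'E'
from h import *
b=vision.get_image("top");a=vision.get_image("scene")
H,S,V=cv2.split(cv2.cvtColor(b,cv2.COLOR_BGR2HSV))
def m(mask,x0,y0,x1,y1,z,nm):
    c=max(blobs(mask[y0:y1,x0:x1],20),key=cv2.contourArea);(x,y),(w,h),_=cv2.minAreaRect(c);print(nm,(w,h),onz("top",(x+x0,y+y0),z))
cop=((H<14)|(H>172))&(S>110)&(V>50)
m(cop,155,155,222,225,48,"coil"); m((V>165)&(S<60),240,215,300,275,14,"small tray")
cv2.imwrite("pics/a4.png",np.vstack([cv2.resize(a[130:300,130:450],(564,300),interpolation=cv2.INTER_CUBIC),cv2.resize(b[140:300,150:450],(564,300),interpolation=cv2.INTER_CUBIC)]))
E
```

```text
t 25.85 pos [ 618.  -149.5   99.3] y axis deg 19.0 tilt 57.3 open 0.41 grasp 39.90603446960449 F [-0.1  0.6  4.6] q [-0.4  0.8  1.4  0.   1.  -0.7]
[ 617.5 -149.3  190. ] shift [  0.2  -0.3 -90.7] turn-free dist 90.70390058914067
[470.   55.2 190. ] shift [241.3 -73.   -0.2] turn-free dist 252.14380817303447
[470.   55.2 100. ] shift [ 0.1 -0.1 90. ] turn-free dist 90.0
coil (23.33452033996582, 20.50609588623047) [590. 254.  48.]
small tray (35.28211212158203, 28.039997100830078) [476.2  52.1  14. ]
```

View pics/a4.png

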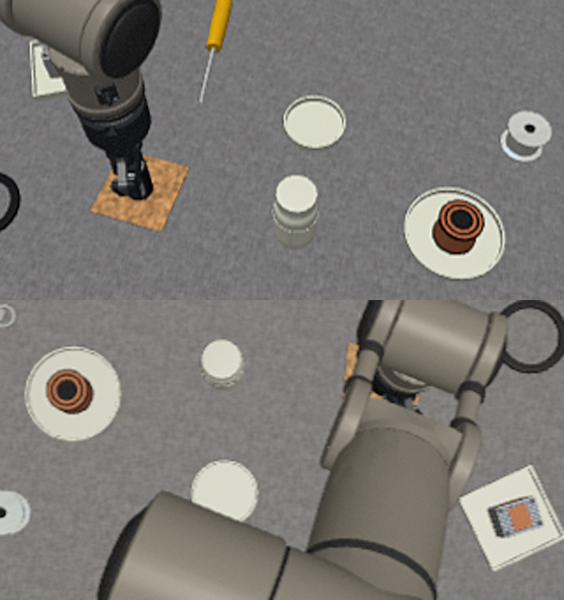

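The coil stands centred in the large tray, at (460,230) in the scene crop. The can is gripped on the pad and the small tray is free at (315,122). Carrying the capacitor over.

Call:
carry_out(
  targets=[
    [-1,0,0,-15,0],
    [-1,0,0,-30,0],
    [-1,0,0,-30,0],
    [-1,20,-6,0,0],
    [-1,28,-8.5,0,0],
    [-1,28,-8.5,0,0],
    [-1,28,-8.5,0,0],
    [-1,28,-8.5,0,0],
  ],
)

```text
time: 26.75
ee_pos: [536.1, -36.7, 174.2]
orientation: [0.581, 0.814, 0.0, 0.0]
wrist_force: [1.1, -0.4, -1.3]
opening: 0.412
grasp_force: 40.1
```

Call:
carry_out(
  targets=[
    [-1,28,-8.5,0,0],
    [-1,28,-8.5,0,0],
    [-1,28,-8.5,0,0],
    [-1,25.5,-8,0,0],
    [-1,0,0,0,0],
    [-1,0,0,20,0],
    [-1,0,0,25,0],
    [-1,0,0,15,0],
  ],
)

```text
time: 27.55
ee_pos: [469.9, 54.8, 112.9]
orientation: [0.581, 0.814, -0.0, -0.0]
wrist_force: [0.0, -0.1, -1.1]
opening: 0.414
grasp_force: 40.1
```

Call:
carry_out(
  targets=[
    [-1,0,0,4,0],
    [-1,0,0,0,0],
    [-1,0,0,0,0],
  ],
)

```text
time: 27.85
ee_pos: [470.4, 54.9, 110.5]
orientation: [0.581, 0.814, 0.0, 0.001]
wrist_force: [-0.4, 0.3, -1.6]
opening: 0.409
grasp_force: 40.1
```

```bash
python3 plan.py 470 55.2 99
```

```text
t 27.85 pos [470.4  54.9 110.5] y axis deg 19.0 tilt 57.3 open 0.409 grasp 40.08298337459564 F [-0.4  0.3 -1.6] q [-0.1  0.5  1.9  0.   0.7 -0.4]
[470.   55.2  99. ] shift [ 0.4 -0.3 11.5] turn-free dist 11.479706335968
```

Call:
carry_out(
  targets=[
    [-1,0,0,5,0],
    [-1,0,0,4,0],
    [-1,0,0,1.5,0],
    [-1,0,0,1,0],
    [-1,0,0,0,0],
  ],
)

```text
time: 28.35
ee_pos: [469.6, 55.2, 99.2]
orientation: [0.581, 0.814, 0.0, 0.0]
wrist_force: [-3.5, -0.7, 12.6]
opening: 0.414
grasp_force: 41.3
```

Contact. I'll release, go up and swing clear so the camera can see everything.

Call:
carry_out(
  targets=[
    [1,0,0,0,0],
    [1,0,0,0,0],
    [1,0,0,0,0],
    [1,0,0,0,0],
    [1,0,0,-20,0],
    [1,0,0,-40,0],
    [1,0,0,-40,0],
    [1,0,0,-40,0],
  ],
)

```text
time: 29.15
ee_pos: [469.4, 55.1, 239.5]
orientation: [0.581, 0.814, -0.0, -0.0]
wrist_force: [0.6, -0.2, -1.0]
opening: 0.998
grasp_force: 0.0
```

Call:
carry_out(
  targets=[
    [1,-40,-16,0,0],
    [1,-40,-16,0,0],
    [1,-40,-16,0,0],
    [1,-40,-16,0,0],
    [1,-40,-16,0,0],
    [1,0,0,0,0],
    [1,0,0,0,0],
  ],
)

```text
time: 29.85
ee_pos: [458.7, -160.6, 237.8]
orientation: [0.582, 0.813, 0.0, -0.001]
wrist_force: [-0.3, 1.2, 0.0]
opening: 0.999
grasp_force: 0.0
```

```bash
python3 - <<'E'
from h import *
a,b=vision.get_image("scene"),vision.get_image("top")
cv2.imwrite("pics/a5.png",np.vstack([cv2.resize(a[130:300,130:450],(564,300),interpolation=cv2.INTER_CUBIC),cv2.resize(b[140:300,150:450],(564,300),interpolation=cv2.INTER_CUBIC)]))
E
python3 plan.py
```

```text
t 29.95 pos [ 458.9 -159.1  238. ] y axis deg 19.0 tilt 57.3 open 1.0 grasp 0.0 F [ 0.3 -0.2  0.3] q [-0.5  0.3  1.7  0.   1.1 -0.8]
```

View pics/a5.png

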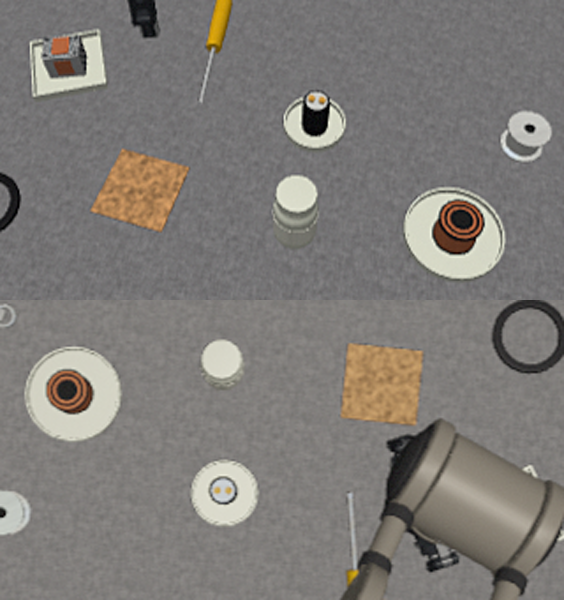

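All three parts stand upright: the capacitor lid is at (223,490), the coil bore at (67,390), and the choke is in the square tray. One last numeric check, and the script hands in only if everything is within 10 mm.

```bash
python3 - <<'E'
from h import *
from workcell import finish_job
S=lambda u,v:(130+u*320/564,130+v*170/300); T=lambda u,v:(150+u*300/564,140+(v-300)*160/300)
chk={"coil":(S(461,218),T(67,390),(593,256.7)),"cap":(S(316,100),T(223,490),(470,55.2))}
ok=True
for k,(a,b,c) in chk.items():
    p,g=tri(a,b);e=np.hypot(*(p[:2]-c));ok&=e<10;print(k,p,"gap",g,"off",e)
if ok: print(finish_job())
E
```

```text
coil [592.4 256.3  47.9] gap 0.27011725051500596 off 0.7773038405756776
cap [470.5  54.9  63.3] gap 0.18150729576618765 off 0.5813589949269147
the job is handed in; nothing more can be done
None
```

I handed the job in at about 30 s of the 104 s allowed: coil in the large round tray, capacitor in the small round tray and choke in the square tray, all upright and let go, about 1–2 mm off centre by camera, with the jar and reel untouched; no verdict came back.

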